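Find the rocking corner of a levelling plate and prop it with its shim

ROBOT

A 6-joint arm with a two-finger parallel gripper is mounted at the origin on a cart in front of the work surface, level with it; the furniture and walls round the work are solid. World frame = base frame: x ahead of the robot, y to its left, z up, the work surface at z = 0. Lengths are in m, angles in rad, forces in N, time in s.
With the tool pointing down it reaches from about 0.275 to 0.75 m from the base axis. Payload 10.2 kg.
Tool frame: the origin (TCP) lies midway between the tips of the shut fingers; the grasp point (between the pads) lies 19 mm behind it; z points along the fingers, y is the direction in which the jaws open and shut (so a half turn about z gives the same grasp; the last joint's range is limited). The gripper opens to 85 mm and grips with 20 to 120 N. Pads are 22 mm wide; open, the fingers measure 114 mm over their backs; the gripper's body (76 mm by 85 mm) begins 54 mm behind the grasp point. The pads swing forward as they close: fully open they stand 13 mm farther back than shut.
Start: joints at [-1.442, 0.313, 1.498, -0, 1.331, -0.223], TCP at [0.181, -0.493, 0.231] pointing down, gripper open.
Joint ranges: [-2.94, 2.94], [-0.97, 2.17], [0.19, 2.56], [-1.23, 4.37], [0.02, 3.11], [-2.88, 2.88]. Speed limits (rad/s): [2.39, 2.39, 3.01, 3.14, 3.14, 3.14].

INTERFACE

Orientations are given as [roll, pitch, yaw] about the fixed x, y, z axes, in that order (R = Rz(yaw) Ry(pitch) Rx(roll)).
In Python, from rig import manip gives the robot as it stands. The module is installed in compiled form; this text tells all that it offers.
- The arm moves only by the shell command python3 -m inch 'ROWS' [FORCE]. ROWS is JSON, a list that holds one entry, the list of rows, each a list of 5 numbers: the finger opening in mm, from 0 to 85.4, then the shift along the world's x, y, z in mm, then the turn about the world's z in degrees. In form: [[[jaw, x, y, z, roll], ...]]. A call has 1 to 20 rows; each row shifts and turns the commanded pose from where the row before left it; what a row does not reach is not made up. A row lasts 1/8 s, in which the tool goes at most 62.5 mm and 10.7 degrees, less where a joint would pass 70% of its speed; a pose out of reach is approached as far as the arm can. A call is refused whole if a number of a shift passes 62.5 or a number of a turn 10.7, either way. A call with a gripper value outside its range is refused whole. The fingers move at their own pace and stop on an object; FORCE is the grip in N (left out, the last holds). Time passes only in rows, so rows that do not move let the fingers close. It gives the time, the measured TCP pose, the force and the opening at its end, in the units of the state.
- manip.sense(): the state, without advancing time (a new reading comes with each control period).
- manip.capture(name): name is "side" or "top"; returns a dict with "frame" (480x640x3 uint8, blue, green, red), "z_map" (480x640 float32, m along the optical axis (not along the pixel's ray), 0 where there is no reading), "mtx" (3x3 intrinsics, pixels), "cam_to_world" (4x4, takes a point from camera to world coordinates). Camera axes: x right, y down, z forward; pixel columns grow to the right and rows downward; lengths in m; the calibration is good to about 2 mm. A picture is of the moment at which its call begins.
- manip.hand_in(): hands the job in, once; it reports no verdict.
The state is a dict: "t": time; "joint_pos": joint angles; "qd": joint speeds; "effort": joint torques, N m; "position": TCP position; "ee_rot": TCP orientation; "force": force on the tool from outside, world axes, zero at the start; "moment": the same for the moment, N m; "finger_gap": opening from 0.0 (shut) to 1.0 (fully open).
Only numpy, scipy, OpenCV 4.12 (cv2) and the standard library are available. Lean on these libraries where they do the work, as an engineer would, in place of code of your own. Each camera call takes 0.05 s, during which the arm holds its last target. There are 200 camera calls.

TASK

One corner of the aluminium plate rocks: press down on its corners, at the blue dots, until you find the one that gives way. Press only that corner's yellow shim flap down flat, leaving the other flaps standing, then press down on the same corner again, somewhat harder than it took to make it give way, and finish the program there, still holding that push with the fingers, to show that it no longer rocks. Do not pick up or push away anything; leave the things lying around where they are.

Things in the scene. Friction and masses are not known exactly. Their poses are not given: they have to be found in the camera images.
- base: fixed dark steel base slab, 172 x 232 mm and 4 mm thick, standing on the bench; origin at the centre of its underside, x away from the robot and y to the left at yaw 0 (it stands turned by up to 0.35 rad). Grey stops (70 and 60 mm long, top at 40 mm) at the middle of each side keep the plate from sliding
- plate: aluminium plate, 150 x 140 x 10 mm, 1.4 to 2.3 kg, loose on four hidden feet inside the base's stops; origin at the centre of its underside, 34 mm above the bench (top at 44), axes as the base. One foot, under any corner, is short: that corner alone gives way about 5 mm under 2 to 4 N and comes back when let go; the others stand firm. It looks the same whichever it is
- corner_0 (a point): centre of the blue dot (16 mm across) on the plate's top at its far left corner, at x +60, y +55 mm from the plate's centre: the place to press; 44 mm above the bench
- corner_1 (a point): centre of the blue dot (16 mm across) on the plate's top at its far right corner, at x +60, y -55 mm from the plate's centre: the place to press; 44 mm above the bench
- corner_2 (a point): centre of the blue dot (16 mm across) on the plate's top at its near right corner, at x -60, y -55 mm from the plate's centre: the place to press; 44 mm above the bench
- corner_3 (a point): centre of the blue dot (16 mm across) on the plate's top at its near left corner, at x -60, y +55 mm from the plate's centre: the place to press; 44 mm above the bench
- shim_0_tab (a point): point on top of the far left yellow shim flap (corner 0; 24 mm wide, 4 thick), 42 mm from its pivot, 13 from its free end. It sticks out to the base's +y side; pivot along base x at (+60, +60) mm, 9.4 mm high. Point 36 mm above the bench when up, 11 when flat, moving 10 mm outward; a fingertip straight down 5 mm outward of the raised point pushes it flat
- shim_1_tab (a point): point on top of the far right yellow shim flap (corner 1; 24 mm wide, 4 thick), 42 mm from its pivot, 13 from its free end. It sticks out to the base's -y side; pivot along base x at (+60, -60) mm, 9.4 mm high. Point 36 mm above the bench when up, 11 when flat, moving 10 mm outward; a fingertip straight down 5 mm outward of the raised point pushes it flat
- shim_2_tab (a point): point on top of the near right yellow shim flap (corner 2; 24 mm wide, 4 thick), 42 mm from its pivot, 13 from its free end. It sticks out to the base's -y side; pivot along base x at (-60, -60) mm, 9.4 mm high. Point 36 mm above the bench when up, 11 when flat, moving 10 mm outward; a fingertip straight down 5 mm outward of the raised point pushes it flat
- shim_3_tab (a point): point on top of the near left yellow shim flap (corner 3; 24 mm wide, 4 thick), 42 mm from its pivot, 13 from its free end. It sticks out to the base's +y side; pivot along base x at (-60, +60) mm, 9.4 mm high. Point 36 mm above the bench when up, 11 when flat, moving 10 mm outward; a fingertip straight down 5 mm outward of the raised point pushes it flat
- shim_0 (a joint): angle of that flap at corner 0, rad: about 0 to 0.05 = standing up, 0.65 = pressed flat (its stop). It needs about 5 to 6 N at the flap, has no spring and stays where it is left; flat, its cam stands under the plate's corner, 1 mm below the plate, and props it
- shim_1 (a joint): angle of that flap at corner 1, rad: about 0 to 0.05 = standing up, 0.65 = pressed flat (its stop). It needs about 5 to 6 N at the flap, has no spring and stays where it is left; flat, its cam stands under the plate's corner, 1 mm below the plate, and props it
- shim_2 (a joint): angle of that flap at corner 2, rad: about 0 to 0.05 = standing up, 0.65 = pressed flat (its stop). It needs about 5 to 6 N at the flap, has no spring and stays where it is left; flat, its cam stands under the plate's corner, 1 mm below the plate, and props it
- shim_3 (a joint): angle of that flap at corner 3, rad: about 0 to 0.05 = standing up, 0.65 = pressed flat (its stop). It needs about 5 to 6 N at the flap, has no spring and stays where it is left; flat, its cam stands under the plate's corner, 1 mm below the plate, and props it
- bench_timer: small white digital timer, 62 x 66 x 19 mm, right of the base; bystander, loose; origin at the centre of its underside
- screwdriver: screwdriver with orange handle, 160 mm long, lying left of the base; bystander, loose; origin at the centre of its underside
- note_pad: yellow note pad, 76 x 76 x 14 mm, right of the base; bystander, loose; origin at the centre of its underside
- usb_stick: red memory stick, 55 x 17 x 8 mm, left of the base; bystander, loose; origin at the centre of its underside
- bottle: small white bottle with orange cap, 56 mm across and 105 mm tall, at the right; bystander, loose; origin at the centre of its underside
- small_bottle: small brownish bottle with red cap, 46 mm across and 88 mm tall, behind the base; bystander, loose; origin at the centre of its underside

How it is judged:
On the way, in this order (a step that is already met when the one before it is completed fails the run):
1. a corner of the plate has given way under a press (more than 2.5 mm down) (contact force between the fingers and plate above 0.5 N and height (world z) of any of corner_0, corner_1, corner_2, corner_3 below 0.0415 m), for 0.05 s.
2. a shim flap has been pressed flat (value of joint any of shim_0, shim_1, shim_2, shim_3 above 0.5 rad), for 0.2 s.
At the end, for the whole second after the job is handed in: The fingers press on the plate (over 2 N). One flap is flat (over 0.5 rad), its shim carries over 0.7 N of the plate, as only the rocking corner's can, and that corner stays within 2.5 mm of its level height. The other three flaps still stand (below 0.15 rad) (((value of joint shim_0 above 0.5 rad and value of joint each of shim_1, shim_2, shim_3 below 0.15 rad and contact force between the fingers and plate above 2 N and contact force between shim_0 and plate above 0.7 N and height (world z) of corner_0 above 0.0415 m) or (value of joint shim_1 above 0.5 rad and value of joint each of shim_0, shim_2, shim_3 below 0.15 rad and contact force between the fingers and plate above 2 N and contact force between shim_1 and plate above 0.7 N and height (world z) of corner_1 above 0.0415 m) or (value of joint shim_2 above 0.5 rad and value of joint each of shim_0, shim_1, shim_3 below 0.15 rad and contact force between the fingers and plate above 2 N and contact force between shim_2 and plate above 0.7 N and height (world z) of corner_2 above 0.0415 m) or (value of joint shim_3 above 0.5 rad and value of joint each of shim_0, shim_1, shim_2 below 0.15 rad and contact force between the fingers and plate above 2 N and contact force between shim_3 and plate above 0.7 N and height (world z) of corner_3 above 0.0415 m))); the arm keeps its last pose, push and grip.
It fails at once if more than one shim flap pressed down (value of joint each of shim_0, shim_1 above 0.3 rad or value of joint each of shim_0, shim_2 above 0.3 rad or value of joint each of shim_0, shim_3 above 0.3 rad or value of joint each of shim_1, shim_2 above 0.3 rad or value of joint each of shim_1, shim_3 above 0.3 rad or value of joint each of shim_2, shim_3 above 0.3 rad).
It fails at once if the plate lifted off its feet (height (world z) of plate above 0.04 m).
It fails at once if the plate pushed out of its place (horizontal distance between plate and base above 0.015 m).
It fails at once if a thing lying around moved by more than 25 mm, or lifted (distance of any of bench_timer, screwdriver, note_pad, usb_stick, bottle, small_bottle from where it was at the start of the episode above 0.025 m).
It fails at once if a bottle tipped (angle between any of bottle, small_bottle's own z axis and vertical above 0.5 rad).
It also fails if it takes over 54 s, if anything falls off the work surface, if the arm or the gripper's body presses on something with over 40 N, if the wrist force passes 120 N, or if a joint passes its speed limit or range.

## Working session

There is one attempt and no reset: what is moved stays moved. The work goes in short steps, Python scripts to look and compute and a shell command to move; the robot and the scene stay as the last step left them, time stands still between calls to the robot, and variables do not carry over. Pictures are saved under pics/ and viewed, on a budget of 10 in all, crops included, one or two more only if the job needs it, and the job is handed in when it is done.

```bash
mkdir -p pics
cat > h.py <<'E'
import numpy as np,cv2
from rig import manip
def world(c,u,v,z=None):
    K=c["mtx"];T=c["cam_to_world"]
    r=np.array([(u-K[0,2])/K[0,0],(v-K[1,2])/K[1,1],1.])
    if z is None: p=r*c["z_map"][int(v),int(u)]; return T[:3,:3]@p+T[:3,3]
    d=T[:3,:3]@r;o=T[:3,3]; return o+d*(z-o[2])/d[2]
def blobs(c,lo,hi,amin=20):
    m=cv2.inRange(cv2.cvtColor(c["frame"],cv2.COLOR_BGR2HSV),lo,hi)
    n,_,s,ce=cv2.connectedComponentsWithStats(m)
    return [(ce[i],s[i]) for i in range(1,n) if s[i,4]>=amin]
E
python3 - <<'E'
from h import *
for n in("top","side"):
    c=manip.capture(n); cv2.imwrite(f"pics/{n}0.png",c["frame"])
    print(n,c["cam_to_world"][:3,3].round(3))
    for ce,s in blobs(c,(100,120,60),(130,255,255)): print("blue",ce.round(1),s[4],world(c,*ce,.044).round(4),world(c,*ce).round(4))
    for ce,s in blobs(c,(20,120,80),(35,255,255)): print("yel",ce.round(1),s[4],world(c,*ce).round(4))
print(manip.sense())
E
```

```text
top [0.394 0.12  1.218]
blue [583.2  16.3] 37 [ 1.2368 -0.5911  0.044 ] [ 1.0977 -0.4736  0.2379]
blue [216.5 114.5] 196 [0.9766 0.4149 0.044 ] [0.9485 0.4007 0.1006]
blue [237.1 141.7] 287 [0.8976 0.3585 0.044 ] [0.8563 0.339  0.1404]
blue [270.3 267.2] 27 [0.5615 0.2703 0.044 ] [0.5619 0.2706 0.0415]
blue [314.3 268.6] 29 [0.5555 0.1605 0.044 ] [0.5558 0.1606 0.0423]
blue [267.5 315.8] 28 [0.442 0.277 0.044] [0.4417 0.2762 0.0502]
blue [312.4 317.5] 31 [0.4356 0.1671 0.044 ] [0.4356 0.1671 0.045 ]
yel [416.9 107.1] 206 [ 0.8628 -0.0712  0.2815]
yel [570.5 159. ] 218 [ 0.7379 -0.3792  0.2811]
yel [177.9 184.2] 21 [0.7781 0.5045 0.0633]
yel [ 42.9 244.8] 653 [0.6383 0.8676 0.0159]
yel [256.8 267.7] 91 [0.5619 0.3048 0.0382]
yel [327.9 269.7] 123 [0.5539 0.1268 0.0289]
yel [428.2 305.5] 724 [ 0.46   -0.1219  0.0142]
yel [253.7 315.9] 97 [0.4429 0.3124 0.0341]
yel [326.5 318.2] 146 [0.4335 0.133  0.0322]
side [ 0.269 -1.063  0.8  ]
blue [288.6  63.7] 1719 [1.0308 2.1866 0.044 ] [0.9087 1.6656 0.1651]
blue [419.   30.5] 42 [2.2233 2.8855 0.044 ] [1.1985 0.815  0.4403]
blue [437.   44.6]
[... 422 characters left out ...]
25]
yel [612.1 473.5] 232 [ 0.6659 -0.7974  0.2832]
{'t': 0.1, 'joint_pos': array([-1.44242346e+00,  3.13392338e-01,  1.49833346e+00, -9.80346381e-06,
        1.33102770e+00, -2.23423687e-01]), 'qd': array([-0.00035839, -0.00107934, -0.00273777, -0.00207007, -0.00016647,
       -0.00155475]), 'effort': array([ 1.76164554e-03, -4.12898433e+01, -2.60140890e+01, -1.85045301e-04,
        3.05809350e-03, -1.42845676e-05]), 'position': array([ 0.18085185, -0.49262507,  0.23080359]), 'ee_rot': array([-3.14045855e+00, -2.47925036e-04,  3.51798747e-01]), 'force': array([ 0.46591327,  0.0686176 , -0.19149653]), 'moment': array([-0.01063477, -0.0092711 , -0.0025602 ]), 'finger_gap': 1.0008603446788327}
```

View pics/top0.png

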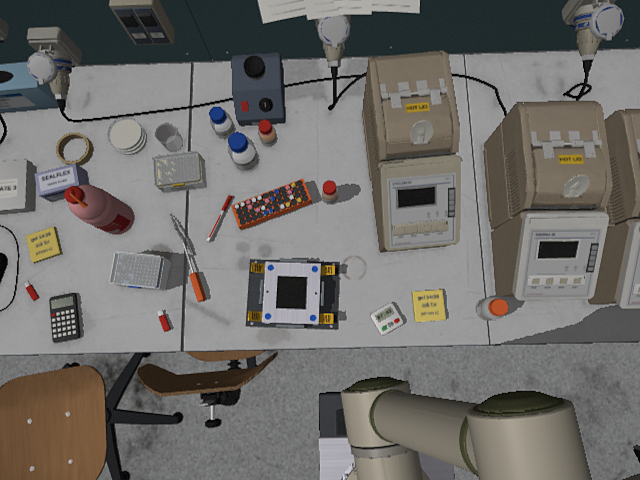

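View pics/side0.png

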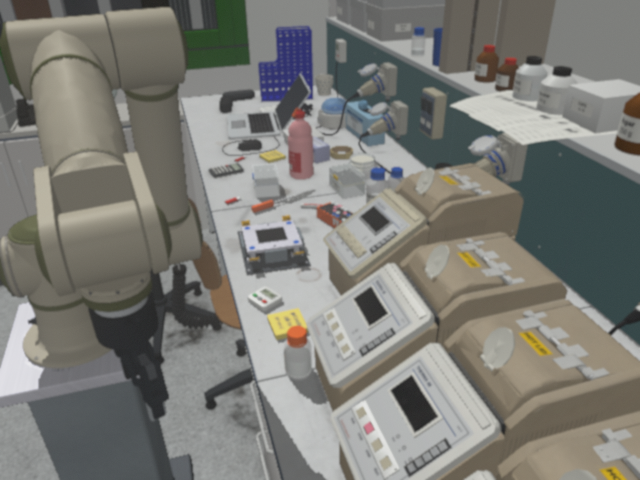

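The top view shows the plate centred near pixel (291,292), with blue dots at (270,267), (314,269), (312,317) and (267,316). Their spacing comes out at 110 x 120 mm, as it should, with yaw about -0.055. The side view shows the flaps standing and the path to the plate clear. I'll go above corner 2 with the fingers shut.

```bash
python3 -m inch '[[[0,18,47,0,-8],[0,18,47,0,-8],[0,18,47,0,-7],[0,18,47,0,0],[0,18,47,0,0],[0,18,47,0,0],[0,18,47,0,0],[0,18,47,0,0],[0,18,47,0,0],[0,18,47,0,0],[0,18,47,-30,0],[0,18,47,-30,0],[0,18,47,-30,0],[0,18,47,-30,0],[0,0,0,0,0],[0,0,0,0,0]]]'
```

```text
t: 2.1
position: [0.4328, 0.1648, 0.1115]
ee_rot: [3.141, 0.0, -0.049]
force: [-0.3, -0.6, 0.5]
finger_gap: 0.003
```

```bash
python3 -m inch '[[[0,3,2,-30,0],[0,0,0,-25,0],[0,0,0,-4,0],[0,0,0,0,0],[0,0,0,0,0]]]'; python3 -m inch '[[[0,0,0,-3,0],[0,0,0,-3,0],[0,0,0,0,0],[0,0,0,0,0]]]'
```

```text
t: 2.72
position: [0.4366, 0.167, 0.0535]
ee_rot: [-3.141, -0.002, -0.05]
force: [-0.5, -0.2, -0.4]
finger_gap: 0.0
t: 3.22
position: [0.4359, 0.1672, 0.0463]
ee_rot: [3.142, -0.0, -0.049]
force: [1.2, 0.9, -0.6]
finger_gap: 0.001
```

Run:
```python
from h import *
c=manip.capture("side"); cv2.imwrite("pics/s1.png",cv2.resize(c["frame"][170:310,180:360],None,fx=4,fy=4,interpolation=2))
s=manip.sense();print(s["position"],s["force"])
```

```text
[0.43592145 0.16715583 0.04631495] [0.03418527 0.76759826 0.04123525]
```

View pics/s1.png

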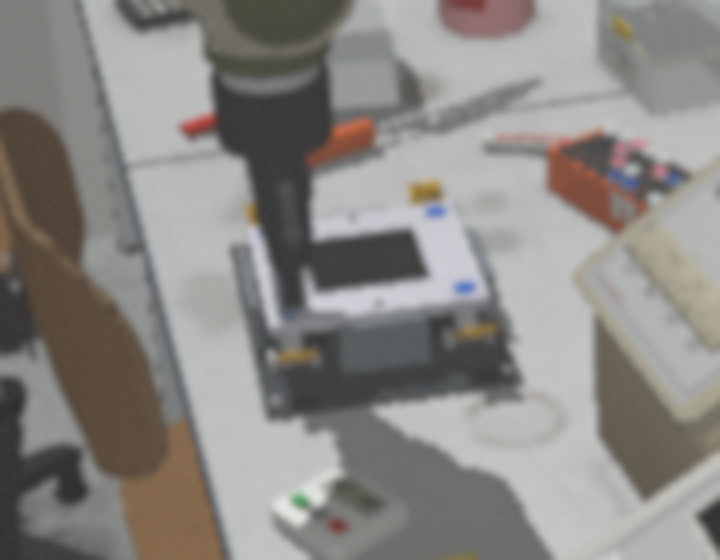

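The crop shows the fingertips right over corner 2's dot, at about (290,310), with no contact yet. Next I press down in small steps.

```bash
for i in 1; do python3 -m inch '[[[0,0,0,-1.5,0],[0,0,0,-1.5,0],[0,0,0,0,0]]]'; python3 -m inch '[[[0,0,0,-1,0],[0,0,0,0,0]]]'; python3 -m inch '[[[0,0,0,-1,0],[0,0,0,0,0]]]';  done
```

```text
t: 3.65
position: [0.436, 0.1672, 0.044]
ee_rot: [3.142, -0.0, -0.049]
force: [-3.6, -0.8, 11.1]
finger_gap: -0.004
t: 3.9
position: [0.436, 0.1672, 0.0439]
ee_rot: [3.141, -0.0, -0.049]
force: [-8.3, -1.3, 23.1]
finger_gap: -0.002
t: 4.15
position: [0.436, 0.1672, 0.0437]
ee_rot: [3.141, -0.001, -0.049]
force: [-12.8, -3.3, 37.0]
finger_gap: 0.0
```

Corner 2 is firm: 37 N at z = 43.7 mm. Next is corner 1.

```bash
python3 -m inch '[[[0,0,0,14,0],[0,40,-2,0,0],[0,40,-2,0,0],[0,40,-2,0,0],[0,0,0,-6,0],[0,0,0,-3,0],[0,0,0,0,0],[0,0,0,0,0]]]'; python3 -m inch '[[[0,0,0,-2,0],[0,0,0,-1.5,0],[0,0,0,0,0]]]'; python3 -m inch '[[[0,0,0,-1,0],[0,0,0,0,0]]]'
```

```text
t: 5.15
position: [0.5555, 0.1613, 0.0466]
ee_rot: [-3.142, -0.0, -0.049]
force: [-0.7, -0.3, 0.8]
finger_gap: 0.0
t: 5.52
position: [0.5559, 0.1612, 0.044]
ee_rot: [-3.142, -0.0, -0.049]
force: [-4.2, -1.2, 11.0]
finger_gap: 0.0
t: 5.78
position: [0.5559, 0.1613, 0.0439]
ee_rot: [3.142, -0.001, -0.049]
force: [-9.1, -0.8, 19.6]
finger_gap: 0.003
```

Corner 1 is firm too. Corner 0 is next, at a shift of about (+6,+109).

```bash
python3 -m inch '[[[0,0,0,13,0],[0,2,36,0,0],[0,2,36,0,0],[0,2,37,0,0],[0,0,0,-6,0],[0,0,0,-3,0],[0,0,0,0,0],[0,0,0,0,0]]]'; python3 -m inch '[[[0,0,0,-2,0],[0,0,0,-1.5,0],[0,0,0,0,0]]]'; python3 -m inch '[[[0,0,0,-1,0],[0,0,0,0,0]]]'
```

```text
t: 6.78
position: [0.5621, 0.2695, 0.046]
ee_rot: [-3.142, -0.0, -0.051]
force: [0.5, 0.0, 0.1]
finger_gap: 0.001
t: 7.15
position: [0.5621, 0.27, 0.0424]
ee_rot: [3.142, -0.001, -0.05]
force: [1.1, -0.9, 2.1]
finger_gap: -0.001
t: 7.4
position: [0.562, 0.2702, 0.0414]
ee_rot: [-3.141, -0.0, -0.05]
force: [0.7, -0.5, 1.9]
finger_gap: -0.006
```

Corner 0 gives way, at about 2 N. I'll push a bit farther to complete the step.

```bash
python3 -m inch '[[[0,0,0,-1,0],[0,0,0,-1,0],[0,0,0,0,0],[0,0,0,0,0],[0,0,0,0,0]]]'
```

```text
t: 8.02
position: [0.562, 0.2702, 0.0394]
ee_rot: [-3.141, -0.0, -0.05]
force: [1.8, 0.8, 2.0]
finger_gap: 0.002
```

Its corner is now at z = 39.4 mm under 2 N. I lift off and press shim 0's flap at base (60,97), about (+2,+42) from here.

```bash
python3 -m inch '[[[0,0,0,12,0],[0,0,0,15,0],[0,1,21,0,0],[0,1,21,0,0],[0,0,0,0,0],[0,0,0,-10,0],[0,0,0,-10,0],[0,0,0,-5,0],[0,0,0,-5,0],[0,0,0,0,0]]]'; python3 -m inch '[[[0,0,0,-5,0],[0,0,0,-5,0],[0,0,0,-5,0],[0,0,0,-4,0],[0,0,0,0,0]]]'
```

```text
t: 9.28
position: [0.5641, 0.3118, 0.0361]
ee_rot: [3.142, -0.0, -0.05]
force: [1.1, 0.4, 0.8]
finger_gap: 0.002
t: 9.9
position: [0.5639, 0.3121, 0.0171]
ee_rot: [-3.141, -0.0, -0.05]
force: [-0.2, 1.2, 1.9]
finger_gap: -0.002
```

```bash
python3 -m inch '[[[0,0,0,-3,0],[0,0,0,-2,0],[0,0,0,0,0]]]';python3 -m inch '[[[0,0,0,-1,0],[0,0,0,-1,0],[0,0,0,0,0]]]'
python3 - <<'E'
from h import *
c=manip.capture("side"); cv2.imwrite("pics/s2.png",cv2.resize(c["frame"][170:310,180:360],None,fx=4,fy=4,interpolation=2))
E
```

```text
t: 10.28
position: [0.5639, 0.3122, 0.0121]
ee_rot: [3.142, 0.0, -0.05]
force: [0.1, 2.3, 2.7]
finger_gap: -0.0
t: 10.65
position: [0.564, 0.3122, 0.0112]
ee_rot: [-3.142, -0.0, -0.05]
force: [-3.2, 1.9, 10.8]
finger_gap: -0.003
```

View pics/s2.png

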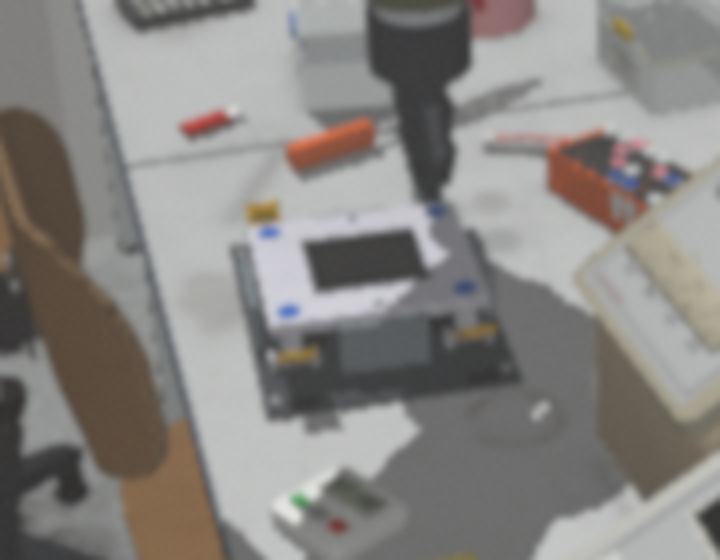

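The flap hit its stop at z = 11.2 mm with 10.8 N, and the crop shows the far-left flap (by the dot at (437,210)) no longer standing. I go back to corner 0.

```bash
python3 -m inch '[[[0,0,0,18,0],[0,0,0,18,0],[0,0,0,18,0],[0,0,0,0,0],[0,-1,-21,0,0],[0,-1,-21,0,0],[0,0,0,-9,0],[0,0,0,-8,0],[0,0,0,0,0],[0,0,0,0,0]]]'
python3 - <<'E'
from h import *
c=manip.capture("top"); 
for ce,s in blobs(c,(20,120,80),(35,255,255)): 
    if 230<ce[0]<340 and ce[1]>250: print("yel",ce.round(1),s[4],world(c,*ce).round(4))
E
python3 -m inch '[[[0,0,0,-2,0],[0,0,0,-1.5,0],[0,0,0,0,0]]]'
```

```text
t: 11.95
position: [0.5619, 0.2706, 0.0472]
ee_rot: [-3.142, -0.0, -0.049]
force: [0.4, -0.1, -0.1]
finger_gap: 0.002
yel [327.3 270.2] 105 [0.5526 0.1284 0.0311]
yel [326.4 318.1] 148 [0.4335 0.1332 0.0361]
t: 12.38
position: [0.5619, 0.2702, 0.0438]
ee_rot: [-3.142, 0.0, -0.05]
force: [-0.7, 0.7, 0.3]
finger_gap: 0.001
```

```bash
python3 -m inch '[[[0,0,0,-1,0],[0,0,0,0,0],[0,0,0,0,0]]]'; python3 -m inch '[[[0,0,0,-0.5,0],[0,0,0,0,0],[0,0,0,0,0]]]'
```

```text
t: 12.75
position: [0.562, 0.2702, 0.0431]
ee_rot: [-3.141, -0.0, -0.05]
force: [-2.0, -0.4, 5.5]
finger_gap: -0.0
t: 13.12
position: [0.562, 0.2702, 0.043]
ee_rot: [-3.141, -0.001, -0.05]
force: [-3.0, -0.2, 8.6]
finger_gap: -0.001
```

```bash
python3 -m inch '[[[0,0,0,-0.2,0],[0,0,0,0,0],[0,0,0,0,0],[0,0,0,0,0],[0,0,0,0,0]]]'
python3 - <<'E'
from h import *
c=manip.capture("side"); cv2.imwrite("pics/s3.png",cv2.resize(c["frame"][170:310,180:360],None,fx=4,fy=4,interpolation=2))
E
```

```text
t: 13.75
position: [0.562, 0.2702, 0.043]
ee_rot: [-3.141, -0.001, -0.05]
force: [-3.9, -1.7, 10.1]
finger_gap: -0.003
```

View pics/s3.png

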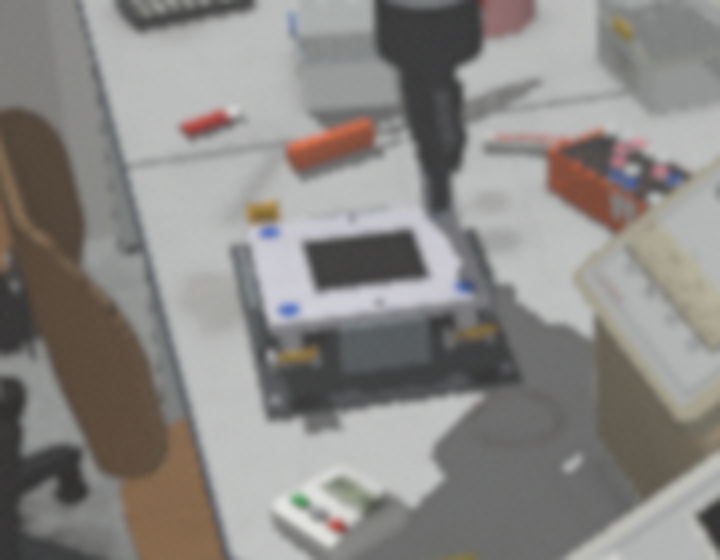

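The crop shows the finger on corner 0's dot (440,210). The other three flaps are standing, at (262,212), (297,356) and (475,332), and the bystanders in view (timer, screwdriver, memory stick) have not moved.

```bash
python3 -c "
from rig import manip
print(manip.hand_in())"
```

```text
the job is handed in; nothing more can be done
None
```

The rocking corner is corner 0 (far left). It is now propped by its shim, and I handed the job in at about 14 s with the fingers still pressing on it.

- **Finding it:** corners 2 and 1 stood firm, at 37 N and 20 N. Corner 0 gave way to z = 39.4 mm under about 2 N. I did not press corner 3, since only one corner rocks.
- **Shim:** I pressed only flap 0, down to its stop (tip at 11.2 mm, 10.8 N). On the way down I read only 2–3 N instead of the stated 5–6 N, but the stop height matched.
- **Final push:** corner 0 holds at z = 43.0 mm under about 10 N, so it no longer rocks.
- **Last look:** the other three flaps were standing and the bystanders in view had not moved. Flap 0 itself was hidden behind the plate and finger, so that it is flat rests on the stop height and the firm final push. The hand-in gave no verdict.

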